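Edge the serving board out of its rack and serve the jam jar

TASK

Slide the dark wooden serving board along its rack until it juts out well over the open end, then take it by the jutting end and lay it flat on the low metal stand, centred and lengthwise along the stand's top. Then take the jam jar out of the compartment box and stand it upright on the middle of the board. Do not let the board fall to the worktop, and leave the teapot, the glass, the square tin and the salt cellar where they are.

Things in the scene. Friction and masses are not known exactly. Their poses are not given: they have to be found in the camera images.
- rack: fixed raised rack, pale wood, 280 mm long (x) x 82 wide (y) x 70 high; origin under its centre at worktop level. On top a channel along x, 58 wide, floor 60 above the worktop; rails 10 high, 12 thick on both long sides (2 above the board's top: the board's sides cannot be gripped inside); a stop 10 high, 10 thick at the +x end. Its -x end is open, free in front and below, and faces roughly -y.
- board: loose flat board of dark wood, 180 mm long (x) x 54 wide (y) x 8 thick, about 80 g, slides freely; origin at the centre of its underside. At the start it lies in the rack's channel parallel to it (x axes equal), its -x end 5 to 35 inside the open end, with 55 to 85 of free channel behind its +x end. It tips off if more than half its length juts out.
- stand: fixed low stand of polished metal: flat rectangular top 90 mm long (x) x 70 wide (y), top face 40 above the worktop, on a round foot of 68 diameter; origin under its centre, at worktop level. The board is longer than the top: laid centred, 45 of it juts out at each end.
- caddy: fixed open wooden box with three compartments in a row, 75 mm (x) x 198 (y) x 28 high; walls 5 thick, inner floor 5 above the worktop, each compartment about 65 (x) x 59 (y); compartment centres at y = -64, 0, +64; origin under its centre, at worktop level. Each compartment holds one thing.
- jar: loose round amber-glass jam jar with a brass lid, 38 mm diameter x 50 mm high, about 90 g, standing in one of the box's compartments (any of the three); origin at the centre of its underside.
- tin: loose square metal tin, 38 x 38 x 32 mm high, in another compartment; origin at the centre of its underside. Leave alone.
- cellar: loose white ceramic salt cellar with a small knob, 40 mm diameter x 30 mm high, in the remaining compartment; origin at the centre of its underside. Leave alone.
- teapot: loose metal teapot, 120 mm diameter, 146 mm high, 200 mm over spout (+y) and handle (-y), on the worktop beyond the rack and stand; origin at the centre of its underside. Leave alone.
- glass: loose tea glass, 56 mm diameter x 75 mm high, on the worktop beyond the rack and stand; origin at the centre of its underside. Leave alone.
Things that resemble listed ones, but are neither listed nor needed, are in the scene too. Several things have the shape of the board; the one meant has the colours described above. What is shaped like the stand but pink is not meant.

How it is judged:
On the way, in this order (a step that is already met when the one before it is completed fails the run):
1. the board, still lying flat in the rack, juts at least 25 mm out over the open end (x of board in the frame of rack below -0.075 m and angle between board's own z axis and vertical below 0.1 rad and z of board in the frame of rack between 0.057 and 0.066 m), for 0.2 s.
2. the board lies flat on the stand, centred and along it, and is let go (horizontal distance between board and stand below 0.025 m and angle between the x axis of board and the x axis of stand, either way round below 0.26 rad and angle between board's own z axis and vertical below 0.06 rad and z of board in the frame of stand between 0.036 and 0.046 m and contact force between the fingers and board below 0.1 N), for 0.2 s.
At the end, for the whole second after the job is handed in: The board lies flat on the stand (within 3.4 degrees of level), its centre within 25 mm of the stand's, its length within 15 degrees of the stand's; the jar stands upright on it (within 5.7 degrees), its centre within 20 mm of the board's; both at rest (horizontal distance between board and stand below 0.025 m and angle between the x axis of board and the x axis of stand, either way round below 0.26 rad and angle between board's own z axis and vertical below 0.06 rad and z of board in the frame of stand between 0.036 and 0.046 m and horizontal distance between jar and board below 0.02 m and angle between jar's own z axis and vertical below 0.1 rad and z of jar in the frame of board between 0.004 and 0.013 m and linear speed of each of board, jar below 0.02 m/s); the robot touches nothing.
It fails at once if the board falls to the worktop (height (world z) of board below 0.022 m).
It fails at once if the teapot is moved more than 20 mm or tipped (distance of teapot from where it was at the start of the episode above 0.02 m or angle between teapot's own z axis and vertical above 0.3 rad).
It fails at once if the glass is moved more than 20 mm or tipped (distance of glass from where it was at the start of the episode above 0.02 m or angle between glass's own z axis and vertical above 0.3 rad).
It fails at once if the tin is moved more than 20 mm or tipped (distance of tin from where it was at the start of the episode above 0.02 m or angle between tin's own z axis and vertical above 0.3 rad).
It fails at once if the cellar is moved more than 20 mm or tipped (distance of cellar from where it was at the start of the episode above 0.02 m or angle between cellar's own z axis and vertical above 0.3 rad).
It also fails if it takes over 61 s, if anything falls off the work surface, if the arm or the gripper's body presses on something with over 40 N, if the wrist force passes 120 N, or if a joint passes its speed limit or range.

ROBOT

A 7-joint arm with a two-finger parallel gripper is mounted at the origin on the work surface. World frame = base frame: x ahead of the robot, y to its left, z up, the work surface at z = 0. Lengths are in m, angles in rad, forces in N, time in s.
With the tool pointing down it reaches from about 0.425 to 0.875 m from the base axis. Payload 8.4 kg.
Tool frame: the origin (TCP) lies on the centre line of the jaws, within the pads' length; the fingertips stand 22 mm ahead of it and the grasp point (between the pads) lies 3 mm ahead of it (bot.tips_ahead is the distance from the TCP to the fingertips, in m); z points along the fingers, y is the line along which they close (so a half turn about z gives the same grasp; the last joint's range is limited). The gripper opens to 85 mm and grips with 20 to 120 N. Pads are 22 mm wide; open, the fingers measure 114 mm over their backs; the gripper's body (76 mm by 85 mm) begins 54 mm behind the grasp point. The pads swing forward as they close: fully open they stand 13 mm farther back than shut.
Start: joints at [-1.386, 0.333, 0.04, 1.465, -0.013, 1.343, -0.059], TCP at [0.182, 0.624, 0.253] pointing down, gripper open.
Joint ranges: [-2.58, 2.58], [-0.38, 2.09], [-1.3, 1.39], [0.25, 2.4], [-1.5, 4.64], [0.08, 2.09], [-2.65, 2.65]. Speed limits (rad/s): [2.22, 2.22, 2.79, 2.79, 3.14, 3.14, 3.14].

INTERFACE

Orientations are given as a rotation vector (axis times angle).
In Python, from plant import bot, capture, calibration gives the robot as it stands.
- The arm moves only by the shell command python3 -m pendant 'ROWS' [FORCE]. ROWS is JSON, a list of rows, each an object with "delta_pos": the shift along the world's x, y, z in cm, a list of three; "twist": the turn about the world's z in rad; "jaw": the finger opening in cm, from 0 to 8.54. A call has 1 to 8 rows; each row is the pose to reach, as a shift and turn from the pose commanded when the call began; what a row does not reach only later rows make up. A row lasts 1/8 s, in which the tool goes at most 62.5 mm and 10.7 degrees, less where a joint would pass 70% of its speed; a pose out of reach is approached as far as the arm can. A call with a gripper value outside its range is refused whole. The fingers move at their own pace and stop on an object; FORCE is the grip in N (left out, the last holds). Time passes only in rows, so rows that repeat a pose let the fingers close. It gives the time, the measured TCP pose, the force, the opening and the grip force at its end, in the units of the state.
- bot.get_obs(): the state, without advancing time (a new reading comes with each control period).
- capture(name): name is "scene" or "top" or "wrist"; returns the picture (400x640x3 uint8, red, green, blue); there is no depth.
- calibration(name): a dict with "fov_y" (degrees; the focal length in pixels is half the picture's height over the tangent of half this angle, whatever the lens; pixels are square), "cx", "cy" (the principal point, pixels), "R" (3x3) and "t" (3): a world point X has camera coordinates R X + t. Camera axes: x right, y down, z forward; pixel columns grow to the right and rows downward; lengths in m; the calibration is good to about 2 mm. A picture is of the moment at which its call begins: read the wrist's pose just before it. calibration takes no time and is no camera call; for the wrist camera it gives the pose at the moment of the call.
- bot.job_done(): hands the job in; it is judged then, once.
The state is a dict: "clock": time; "q": joint angles; "joint_velocities": joint speeds; "joint_efforts": joint torques, N m; "tool_pos": TCP position; "eef_rot": TCP orientation; "wrist_force": force on the tool from outside, world axes, zero at the start; "wrist_torque": the same for the moment, N m; "opening": finger opening in m; "gripper_force": force on a finger pad.
Only numpy, scipy, OpenCV 4.12 (cv2) and the standard library are available. Lean on these libraries where they do the work, as an engineer would, in place of code of your own. Each camera call takes 0.05 s, during which the arm holds its last target. There are 200 camera calls.

## Working session

There is one attempt and no reset: what is moved stays moved. The work goes in short steps, Python scripts to look and compute and a shell command to move; the robot and the scene stay as the last step left them, time stands still between calls to the robot, and variables do not carry over. Pictures are saved under pics/ and viewed, at most 14 in all, crops included, and the job is handed in when it is done.

```bash
ls; mkdir -p pics
python3 - <<'E'
from plant import bot,capture,calibration
import cv2,numpy as np
o=bot.get_obs();print(o['tool_pos'],o['eef_rot'],o['clock'],bot.tips_ahead)
for n in("scene","top"):
    im=capture(n);cv2.imwrite(f"pics/{n}0.png",im[:,:,::-1]);c=calibration(n);print(n,c)
E
```

```text
pics
[0.18192933 0.62357607 0.25241758] [-4.44397553e-01 -3.10988149e+00  2.55170223e-03] 0.0 0.022
scene {'fov_y': 47.23582208062258, 'cx': 318.3433157403249, 'cy': 200.53176548844866, 'R': array([[-0.288922  ,  0.95733893, -0.00512402],
       [ 0.6194595 ,  0.18286484, -0.76343328],
       [-0.7299274 , -0.22374679, -0.64586637]]), 't': array([ 0.2183621 , -0.28930097,  1.47950736])}
top {'fov_y': 50.7450818490008, 'cx': 312.882441543344, 'cy': 198.65133951372496, 'R': array([[-0.01150384, -0.99925385,  0.03687009],
       [-0.99278678,  0.00701318, -0.11968801],
       [ 0.11934013, -0.03798101, -0.99212669]]), 't': array([-0.07660307,  0.56920109,  0.881588  ])}
```

View pics/top0.png

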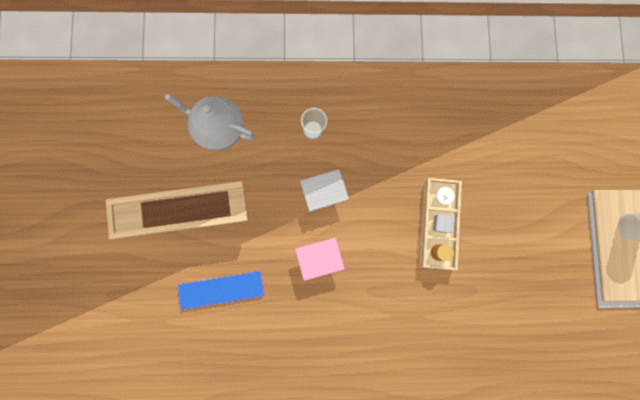

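View pics/scene0.png

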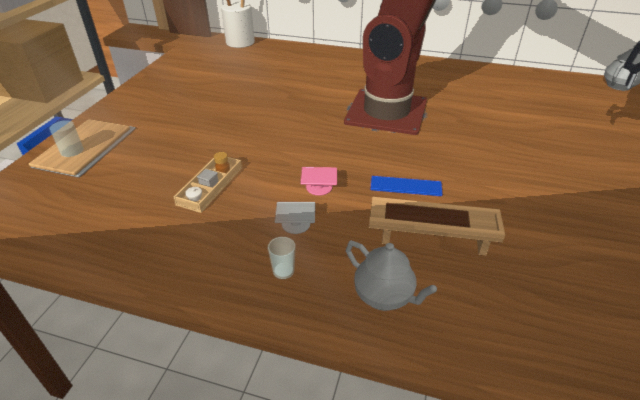

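The top view shows two board-shaped things: a dark brown one in the pale rack at (186,210) and a blue one at (220,290). Brown fits "dark wood". The two stands are grey metal at (325,190), which fits, and pink at (320,258), which doesn't. The amber jar is at (443,253) in the caddy's right-hand column, with the tin at (445,224) and the cellar at (445,196). Next I'll take measurements and one enlarged crop.

```bash
cat > h.py <<'E'
import cv2,numpy as np
from plant import bot,capture,calibration
def ray(c,uv,z):
    uv=np.atleast_2d(uv).astype(float);f=200/np.tan(np.radians(c['fov_y']/2))
    d=np.c_[(uv[:,0]-c['cx'])/f,(uv[:,1]-c['cy'])/f,np.ones(len(uv))]@c['R']
    o=-c['R'].T@c['t'];return o+d*((z-o[2])/d[:,2])[:,None]
def rect(c,mask,z):
    "largest blob -> min-area rect on plane z: centre, sides(mm), long-axis angle"
    cs,_=cv2.findContours(mask.astype(np.uint8),cv2.RETR_EXTERNAL,cv2.CHAIN_APPROX_NONE)
    k=max(cs,key=cv2.contourArea)[:,0];P=ray(c,k,z)[:,:2]
    b=cv2.boxPoints(cv2.minAreaRect((P*1000).astype(np.float32)))
    e=[b[1]-b[0],b[2]-b[1]];e.sort(key=np.linalg.norm)
    return b.mean(0).round(1),np.linalg.norm(e,axis=1).round(1),round(float(np.degrees(np.arctan2(e[1][1],e[1][0]))%180),1),b.round(0).tolist()
def hsv(im): return [x.astype(int) for x in cv2.split(cv2.cvtColor(im,cv2.COLOR_RGB2HSV))]
def roi(m,x0,x1,y0,y1):
    r=np.zeros_like(m);r[y0:y1,x0:x1]=m[y0:y1,x0:x1];return r
E
python3 - <<'E'
from h import *
im=cv2.imread('pics/top0.png')[:,:,::-1].copy();c=calibration('top');H,S,V=hsv(im)
for p in [(186,210),(125,214),(240,190),(280,190),(325,183),(335,197),(320,208),(445,253),(436,253),(445,265),(425,225)]:print(p,H[p[1],p[0]],S[p[1],p[0]],V[p[1],p[0]])
print('board',rect(c,roi((V<90)&(S>80),110,245,185,235),.068))
print('stand',rect(c,roi((S<60)&(V>90),295,355,165,215),.040))
cr=im[165:285,90:470];cv2.imwrite('pics/crop0.png',cv2.resize(cr,None,fx=2.1,fy=2.1,interpolation=cv2.INTER_CUBIC)[:,:,::-1])
E
```

```text
(186, 210) 10 138 109
(125, 214) 16 96 199
(240, 190) 16 95 194
(280, 190) 15 139 158
(325, 183) 6 7 183
(335, 197) 24 6 217
(320, 208) 13 71 165
(445, 253) 21 129 236
(436, 253) 19 147 151
(445, 265) 18 71 255
(425, 225) 18 87 199Traceback (most recent call last):
  File "<stdin>", line 4, in <module>
  File "h.py", line 10, in rect
    k=max(cs,key=cv2.contourArea)[:,0];P=ray(c,k,z)[:,:2]
      ~~~^^^^^^^^^^^^^^^^^^^^^^^^
ValueError: max() iterable argument is empty
```

```bash
cat > m.py <<'E'
from h import *
im=cv2.imread('pics/top0.png')[:,:,::-1].copy();c=calibration('top');H,S,V=hsv(im)
print('board',rect(c,roi((V<125)&(S>60),110,245,185,235),.068))
print('stand',rect(c,roi((S<45)&(V>120),295,355,165,215),.040))
print('rack',rect(c,roi(((S<115)&(V>150))|(V<125),95,255,178,245),.070))
print('caddy',rect(c,roi((S<115)&(V>150),415,470,170,275),.028))
print('jar',rect(c,roi((S>=112)&(H>17)&(V>140),430,458,240,266),.05))
print('tin',rect(c,roi((S<35),434,456,212,236),.037))
cr=im[165:285,90:470];cv2.imwrite('pics/crop0.png',cv2.resize(cr,None,fx=2.1,fy=2.1,interpolation=cv2.INTER_CUBIC)[:,:,::-1])
E
python3 m.py
```

```text
board (array([545.3, 183.5], dtype=float32), array([ 51.3, 177.3], dtype=float32), 97.4, [[508.0, 268.0], [531.0, 92.0], [582.0, 99.0], [559.0, 275.0]])
stand (array([ 587. , -106.4], dtype=float32), array([70.9, 90.8], dtype=float32), 106.4, [[540.0, -73.0], [566.0, -160.0], [634.0, -140.0], [608.0, -53.0]])
rack (array([543.5, 201.4], dtype=float32), array([ 85.2, 283.7], dtype=float32), 97.3, [[483.0, 337.0], [519.0, 55.0], [604.0, 66.0], [568.0, 348.0]])
caddy (array([ 513.8, -363.1], dtype=float32), array([ 85.4, 201. ], dtype=float32), 174.3, [[409.0, -396.0], [610.0, -416.0], [618.0, -331.0], [418.0, -311.0]])
jar (array([ 450. , -360.9], dtype=float32), array([34. , 36.7], dtype=float32), 87.3, [[432.0, -378.0], [466.0, -380.0], [468.0, -343.0], [434.0, -342.0]])
tin (array([ 512.7, -367.1], dtype=float32), array([38.4, 44.2], dtype=float32), 82.4, [[491.0, -386.0], [529.0, -392.0], [535.0, -348.0], [497.0, -343.0]])
```

View pics/crop0.png

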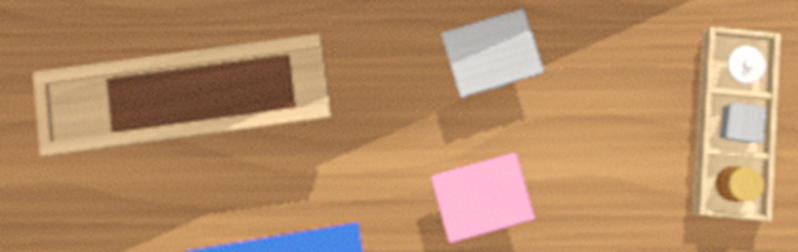

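The crop confirms the brown board in the rack's channel, the grey metal stand and the brass-lidded amber jar in the lowest compartment. The measured sizes match the given ones: 177x51, 71x91 and 85x284 mm. Next I move behind the board with the jaw shut.

```bash
python3 -m pendant '[{"delta_pos":[34.9,-32.2,0],"twist":-1.16,"jaw":0},{"delta_pos":[34.9,-32.2,0],"twist":-1.16,"jaw":0},{"delta_pos":[34.9,-32.2,0],"twist":-1.16,"jaw":0},{"delta_pos":[34.9,-32.2,0],"twist":-1.16,"jaw":0},{"delta_pos":[34.9,-32.2,0],"twist":-1.16,"jaw":0},{"delta_pos":[34.9,-32.2,0],"twist":-1.16,"jaw":0},{"delta_pos":[34.9,-32.2,0],"twist":-1.16,"jaw":0},{"delta_pos":[34.9,-32.2,0],"twist":-1.16,"jaw":0}]' 60; python3 -m pendant '[{"delta_pos":[0,0,-6],"twist":0,"jaw":0},{"delta_pos":[0,0,-6],"twist":0,"jaw":0}]'
python3 - <<'E'
from h import *
c=calibration('wrist');im=capture('wrist');cv2.imwrite('pics/w1.png',im[:,:,::-1]);o=bot.get_obs();print(o['tool_pos'],o['eef_rot'],o['clock'],o['q'],o['opening'])
E
```

```text
clock: 1.1
tool_pos: [0.5331, 0.2986, 0.2531]
eef_rot: [2.08, 2.353, -0.001]
wrist_force: [0.1, -0.7, -0.3]
opening: 0.0
gripper_force: 0.0
clock: 1.35
tool_pos: [0.5285, 0.3004, 0.1891]
eef_rot: [-2.075, -2.356, 0.013]
wrist_force: [-0.7, -0.1, -0.1]
opening: 0.0001
gripper_force: 0.0
[0.52965256 0.30166079 0.19209755] [-2.07491668 -2.35746639  0.00680369] 1.4 [-0.93876647  0.30615129  0.42637103  1.66223534 -0.13341094  1.20659995
 -0.35439597] -1.6725199715518954e-05
```

View pics/w1.png

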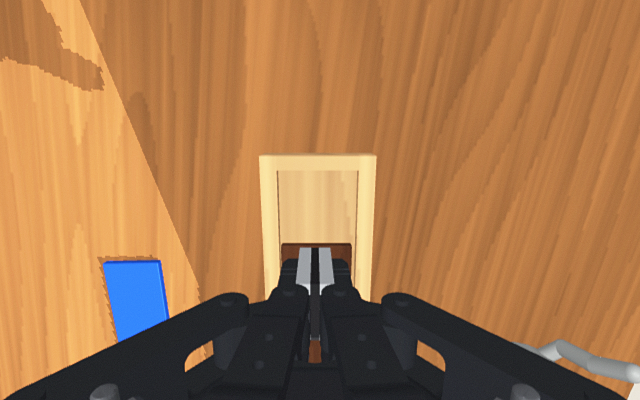

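The wrist view shows the channel centred, at columns 278–358. The stop's inner edge is at row ~171 and the board's +x end at row ~244. I'll put numbers on those.

Run:
```python
from h import *
c=calibration('wrist');o=bot.get_obs();t=o['tool_pos'];a=np.radians(97.3);u=np.array([np.cos(a),np.sin(a)]);n=np.array([u[1],-u[0]])
for nm,p,z in[('stop',(318,171),.07),('stopouter',(318,155),.07),('bL',(282,243),.068),('bR',(352,243),.068),('chL',(278,200),.07),('chR',(358,200),.07),('oL',(262,200),.07),('oR',(375,200),.07)]:
    X=ray(c,p,z)[0];d=X[:2]-t[:2];print(nm,X.round(4),'rel along/lat',(d@u*1e3).round(1),(d@n*1e3).round(1))
from scipy.spatial.transform import Rotation as R
y=R.from_rotvec(o['eef_rot']).as_matrix()[:,1];print(np.degrees(np.arctan2(y[1],y[0])))
```

```text
stop [0.5271 0.3293 0.07  ] rel along/lat 27.8 1.0
stopouter [0.5256 0.3407 0.07  ] rel along/lat 39.2 1.0
bL [0.5069 0.2704 0.068 ] rel along/lat -28.1 -26.5
bR [0.5602 0.2772 0.068 ] rel along/lat -28.1 27.2
chL [0.5007 0.3043 0.07  ] rel along/lat 6.3 -28.4
chR [0.559  0.3118 0.07  ] rel along/lat 6.3 30.4
oL [0.489  0.3028 0.07  ] rel along/lat 6.3 -40.1
oR [0.5714 0.3134 0.07  ] rel along/lat 6.3 42.9
7.2947266141684395
```

```bash
python3 -m pendant '[{"delta_pos":[0,0,-5],"twist":0,"jaw":0},{"delta_pos":[0,0,-9],"twist":0,"jaw":0},{"delta_pos":[0,0,-10.7],"twist":0,"jaw":0},{"delta_pos":[0,0,-10.7],"twist":0,"jaw":0}]' && python3 -m pendant '[{"delta_pos":[0.13,-0.99,0],"twist":0,"jaw":0},{"delta_pos":[0.25,-1.98,0],"twist":0,"jaw":0},{"delta_pos":[0.38,-2.98,0],"twist":0,"jaw":0},{"delta_pos":[0.51,-3.97,0],"twist":0,"jaw":0},{"delta_pos":[0.64,-4.96,0],"twist":0,"jaw":0},{"delta_pos":[0.7,-5.46,0],"twist":0,"jaw":0}]'
```

```text
clock: 1.9
tool_pos: [0.5311, 0.3027, 0.0872]
eef_rot: [-2.075, -2.359, -0.0]
wrist_force: [-0.1, -0.0, 1.1]
opening: 0.0
gripper_force: 0.0
clock: 2.65
tool_pos: [0.5388, 0.2477, 0.0876]
eef_rot: [-2.076, -2.358, -0.005]
wrist_force: [-1.3, 4.3, 6.8]
opening: -0.0001
gripper_force: 3.9
```

```bash
cat > b.py <<'E'
from h import *
import sys
im=capture('top');c=calibration('top');cv2.imwrite(f'pics/{sys.argv[1]}.png',im[:,:,::-1])
b=im[160:250,90:330];cv2.imwrite(f'pics/{sys.argv[1]}c.png',cv2.resize(b,None,fx=3,fy=3)[:,:,::-1])
o=bot.get_obs();print(o['tool_pos'],o['wrist_force'],o['clock'])
E
python3 b.py t1
```

```text
[0.53898912 0.24710596 0.08762046] [0.61219811 3.74741333 6.95387425] 2.7
```

View pics/t1c.png

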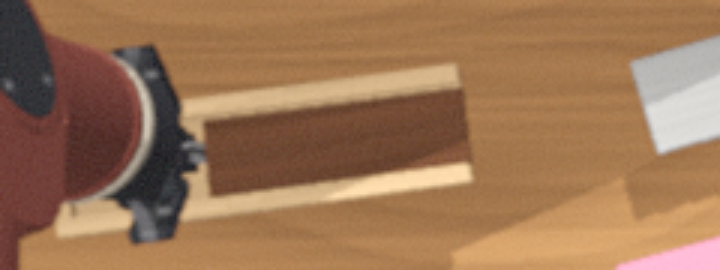

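The dark board's front end is now flush with the rack's open end (crop column ~468), and the fingers are touching its back end. The tool reads about 7 N upward, so I'll ease up 1 mm and push 55 mm more.

```bash
python3 -m pendant '[{"delta_pos":[0.09,-0.7,0.1],"twist":0,"jaw":0},{"delta_pos":[0.19,-1.5,0.1],"twist":0,"jaw":0},{"delta_pos":[0.29,-2.3,0.1],"twist":0,"jaw":0},{"delta_pos":[0.4,-3.1,0.1],"twist":0,"jaw":0},{"delta_pos":[0.5,-3.9,0.1],"twist":0,"jaw":0},{"delta_pos":[0.6,-4.7,0.1],"twist":0,"jaw":0},{"delta_pos":[0.7,-5.4,0.1],"twist":0,"jaw":0},{"delta_pos":[0.7,-5.4,0.1],"twist":0,"jaw":0}]'
python3 b.py t2
python3 - <<'E'
from h import *
im=cv2.imread('pics/t2.png')[:,:,::-1].copy();c=calibration('top');H,S,V=hsv(im)
# right end of board: dark mask right of col 180
m=roi((V<125)&(S>60)&(H<13),190,300,175,225)
print(rect(c,m,.068))
E
```

```text
clock: 3.7
tool_pos: [0.5454, 0.1921, 0.0876]
eef_rot: [2.077, 2.356, 0.0]
wrist_force: [0.2, 0.5, 5.1]
opening: 0.0
gripper_force: 2.1
[0.5454425  0.19214467 0.08760148] [ 0.95509914 -0.10459114  5.92726112] 3.75
(array([557.1,  91.6], dtype=float32), array([ 49.1, 172.1], dtype=float32), 98.1, [[521.0, 173.0], [545.0, 3.0], [593.0, 10.0], [569.0, 180.0]])
```

View pics/t2c.png

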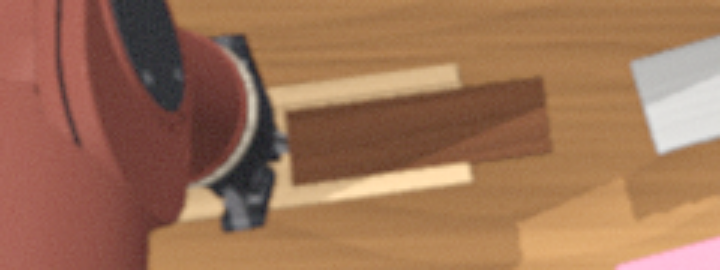

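The board now juts about 57 mm out, still flat, so step 1 is met. Next I go up and over to 24 mm in from its end, with the jaws open.

```bash
python3 -m pendant '[{"delta_pos":[0,0,5],"twist":0,"jaw":0},{"delta_pos":[0,0,10],"twist":0,"jaw":0},{"delta_pos":[0.7,-5.4,10],"twist":0,"jaw":8.5},{"delta_pos":[1.4,-10.8,10],"twist":0,"jaw":8.5},{"delta_pos":[2.1,-16.2,10],"twist":0,"jaw":8.5},{"delta_pos":[2.1,-16.2,10],"twist":0,"jaw":8.5},{"delta_pos":[2.1,-16.2,10],"twist":0,"jaw":8.5},{"delta_pos":[2.1,-16.2,10],"twist":0,"jaw":8.5}]'
python3 - <<'E'
from h import *
c=calibration('wrist');im=capture('wrist');cv2.imwrite('pics/w2.png',im[:,:,::-1]);o=bot.get_obs();print(o['tool_pos'],o['eef_rot'],o['clock'],o['wrist_force'])
H,S,V=hsv(im);print(rect(c,roi((V<125)&(S>60)&(H<13),200,440,0,330),.068))
E
```

```text
clock: 4.75
tool_pos: [0.5657, 0.0326, 0.1869]
eef_rot: [-2.073, -2.359, 0.001]
wrist_force: [0.5, 0.6, 0.2]
opening: 0.085
gripper_force: 0.0
[0.56573599 0.0326424  0.18698178] [-2.07317870e+00 -2.35971730e+00  7.68148392e-04] 4.8 [-0.60038948  0.11955636 -0.07012888]
(array([554.4,  85.6], dtype=float32), array([ 53.7, 164.7], dtype=float32), 97.5, [[517.0, 164.0], [539.0, 0.0], [592.0, 7.0], [570.0, 171.0]])
```

View pics/w2.png

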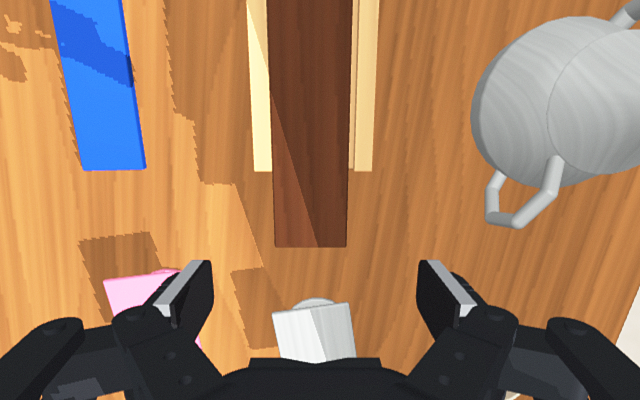

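The wrist view shows the dark board's free end at (275–347, row 247), 57 mm beyond the rack's end at row 171. It is 4 mm off the tool's centreline. I'll correct by (-0.35, -0.5) cm, then descend and grip.

```bash
python3 -m pendant '[{"delta_pos":[-0.35,-0.5,-5],"twist":0,"jaw":8.5},{"delta_pos":[-0.35,-0.5,-9],"twist":0,"jaw":8.5},{"delta_pos":[-0.35,-0.5,-12.2],"twist":0,"jaw":8.5},{"delta_pos":[-0.35,-0.5,-12.2],"twist":0,"jaw":8.5}]' && python3 -m pendant '[{"delta_pos":[0,0,0],"twist":0,"jaw":4.5},{"delta_pos":[0,0,0],"twist":0,"jaw":4.5},{"delta_pos":[0,0,0],"twist":0,"jaw":4.5},{"delta_pos":[0,0,0],"twist":0,"jaw":4.5},{"delta_pos":[0,0,0],"twist":0,"jaw":4.5}]' 90
```

```text
clock: 5.3
tool_pos: [0.5606, 0.0271, 0.0632]
eef_rot: [-2.072, -2.357, 0.006]
wrist_force: [1.7, 0.2, 0.5]
opening: 0.0851
gripper_force: 0.0
clock: 5.92
tool_pos: [0.5636, 0.0267, 0.0669]
eef_rot: [2.075, 2.357, 0.004]
wrist_force: [-1.0, 0.0, 7.3]
opening: 0.0521
gripper_force: 92.6
```

```bash
python3 -m pendant '[{"delta_pos":[0,0,1],"twist":0,"jaw":4.5},{"delta_pos":[0,0,2],"twist":0,"jaw":4.5},{"delta_pos":[0,0,4],"twist":0,"jaw":4.5},{"delta_pos":[0,0,6],"twist":0,"jaw":4.5},{"delta_pos":[0,0,6],"twist":0,"jaw":4.5},{"delta_pos":[0,0,6],"twist":0,"jaw":4.5}]'
python3 - <<'E'
from h import *
c=calibration('wrist');im=capture('wrist');cv2.imwrite('pics/w3.png',im[:,:,::-1]);o=bot.get_obs();print(o['tool_pos'],o['eef_rot'],o['clock'],o['wrist_force'],o['wrist_torque'])
t=o['tool_pos'];H,S,V=hsv(im);print(rect(c,roi((V<125)&(S>60)&(H<13),200,440,0,300),t[2]))
E
```

```text
clock: 6.68
tool_pos: [0.5621, 0.0265, 0.125]
eef_rot: [-2.075, -2.358, 0.001]
wrist_force: [-0.6, -0.7, 0.3]
opening: 0.0518
gripper_force: 94.2
[0.56192597 0.02638508 0.12464199] [-2.07533240e+00 -2.35743923e+00  1.48530142e-03] 6.725 [0.04841566 0.57587048 0.0214687 ] [-0.03377813  0.05609157  0.03530857]
(array([541.3,  56.1], dtype=float32), array([23.1, 56.8], dtype=float32), 96.9, [[526.0, 83.0], [533.0, 27.0], [556.0, 29.0], [549.0, 86.0]])
```

View pics/w3.png

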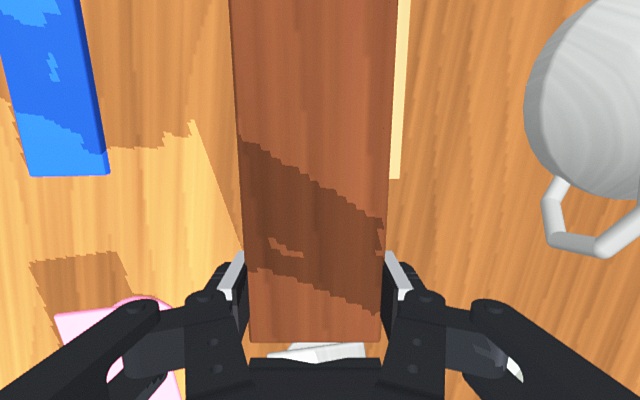

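The board is held at its end, with its sides running from (250,340) to (232,0) and from (380,340) to (398,0). I'll get its pitch, heading and offset from those edges.

```bash
cat > edge.py <<'E'
from h import *
import sys
im=cv2.imread(f'pics/{sys.argv[1]}.png')[:,:,::-1].copy();c=calibration('wrist');t=bot.get_obs()['tool_pos']
L=[];Rr=[]
g=cv2.GaussianBlur(im,(3,3),0).astype(int);H,S,V=hsv(im)
rg=g[:,:,0]-0
G=np.abs(np.diff(g,axis=1)).sum(2)
for r in range(5,235,3):
    e0=250-18*(340-r)/340;e1=380+18*(340-r)/340
    a=int(e0)-6;b=int(e1)-6
    L.append((a+np.argmax(G[r,a:a+13])+.5,r));Rr.append((b+np.argmax(G[r,b:b+13])+.5,r))
def fit(P):
    P=np.array(P,np.float32);vx,vy,x,y=cv2.fitLine(P,cv2.DIST_HUBER,0,.01,.01).ravel();return np.cross([x,y,1],[x+vx*500,y+vy*500,1])
l,r=fit(L),fit(Rr);v=np.cross(l,r);v/=v[2];f=200/np.tan(np.radians(c['fov_y']/2))
d=c['R'].T@[(v[0]-c['cx'])/f,(v[1]-c['cy'])/f,1];d/=np.linalg.norm(d);d*=np.sign(d[1])
print('vp',v,'dir',d.round(4),'pitch up deg',np.degrees(np.arcsin(d[2])),'yaw',np.degrees(np.arctan2(d[1],d[0])))
for z in np.arange(.11,.15,.005):
    w=[]
    for row in(100,250):
        p=[ray(c,[(-(k[1]*row+k[2])/k[0],row)],z)[0] for k in(l,r)];w.append(np.linalg.norm(p[0]-p[1])*1e3)
    print(z.round(3),np.round(w,1),end=' ')
for z in(.124,):
  e=ray(c,[(315,341)],z)[0];print('\nend mid',e,'from tool',(e-t)*1e3)
E
python3 edge.py w3
```

```text
vp [3.21103998e+02 1.49482168e+03 1.00000000e+00] dir [-0.1309  0.9914 -0.0042] pitch up deg -0.24317777713281555 yaw 97.52416413455884
0.11 [60.6 60.7] 0.115 [58.3 58.5] 0.12 [56.1 56.2] 0.125 [53.9 54. ] 0.13 [51.7 51.8] 0.135 [49.5 49.6] 0.14 [47.3 47.3] 0.145 [45.  45.1] 
end mid [0.56404341 0.00252602 0.124     ] from tool [  2.11743722 -23.85905941  -0.64198738]
```

The board is level (-0.2°) at 97.5°, with its top face at TCP height and its end 24 mm ahead. I'll move over the stand and turn +0.155.

```bash
python3 -m pendant '[{"delta_pos":[1,-4,0],"twist":0.03,"jaw":4.5},{"delta_pos":[2,-8.5,0],"twist":0.07,"jaw":4.5},{"delta_pos":[3,-13,0],"twist":0.11,"jaw":4.5},{"delta_pos":[4,-17,0],"twist":0.14,"jaw":4.5},{"delta_pos":[4.45,-19.6,0],"twist":0.155,"jaw":4.5},{"delta_pos":[4.45,-19.6,-1],"twist":0.155,"jaw":4.5},{"delta_pos":[4.45,-19.6,-3],"twist":0.155,"jaw":4.5},{"delta_pos":[4.45,-19.6,-3],"twist":0.155,"jaw":4.5}]' && python3 -m pendant '[{"delta_pos":[0,0,-1.5],"twist":0,"jaw":4.5},{"delta_pos":[0,0,-3],"twist":0,"jaw":4.5},{"delta_pos":[0,0,-3.8],"twist":0,"jaw":4.5},{"delta_pos":[0,0,-4.4],"twist":0,"jaw":4.5},{"delta_pos":[0,0,-4.4],"twist":0,"jaw":4.5}]'
python3 - <<'E'
from h import *
im=capture('top');cv2.imwrite('pics/t3.png',im[:,:,::-1]);b=im[150:280,240:440];cv2.imwrite('pics/t3c.png',cv2.resize(b,None,fx=4,fy=4)[:,:,::-1])
c=calibration('wrist');w=capture('wrist');cv2.imwrite('pics/w4.png',w[:,:,::-1]);o=bot.get_obs();print(o['tool_pos'],o['eef_rot'],o['clock'],o['wrist_force'],o['wrist_torque'])
E
python3 edge.py w4
```

```text
clock: 7.72
tool_pos: [0.6055, -0.1676, 0.0924]
eef_rot: [-1.882, -2.51, 0.003]
wrist_force: [-0.1, 0.3, -0.6]
opening: 0.0518
gripper_force: 94.2
clock: 8.35
tool_pos: [0.6068, -0.1697, 0.0509]
eef_rot: [-1.887, -2.511, 0.001]
wrist_force: [0.7, 0.1, -0.4]
opening: 0.0519
gripper_force: 94.2
[ 0.60725468 -0.16976235  0.05164697] [1.88714730e+00 2.51102747e+00 3.44921692e-04] 8.45 [-0.06405072  0.01502775 -0.40489191] [-0.02052823 -0.0121614  -0.02697122]
vp [3.19987792e+02 1.48618683e+03 1.00000000e+00] dir [-0.2813  0.9596 -0.0029] pitch up deg -0.16614175606216933 yaw 106.34016035997384
0.11 [28.1 28.1] 0.115 [25.9 25.9] 0.12 [23.7 23.7] 0.125 [21.5 21.5] 0.13 [19.3 19.3] 0.135 [17.  17.1] 0.14 [14.8 14.9] 0.145 [12.6 12.6] 
end mid [ 0.59794285 -0.14126737  0.124     ] from tool [-9.31183365 28.49498884 72.35303228]
```

View pics/t3c.png

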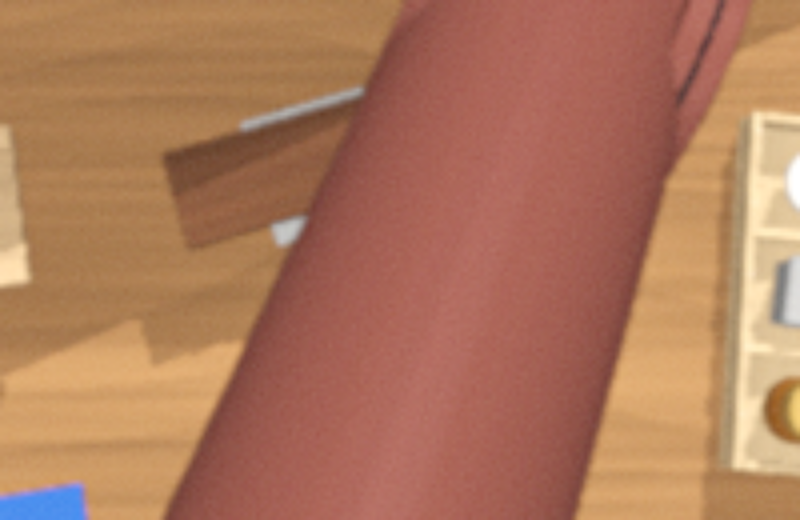

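The board lies along the stand, with stand slivers visible on both sides at about (300,110) and (290,232) and its left overhang about as expected. I'll lower the last few mm and release.

```bash
python3 -m pendant '[{"delta_pos":[0,0,-0.2],"twist":0,"jaw":4.5},{"delta_pos":[0,0,-0.35],"twist":0,"jaw":4.5},{"delta_pos":[0,0,-0.35],"twist":0,"jaw":4.5}]' && python3 -m pendant '[{"delta_pos":[0,0,0],"twist":0,"jaw":6},{"delta_pos":[0,0,0],"twist":0,"jaw":7.2},{"delta_pos":[0,0,0],"twist":0,"jaw":7.2},{"delta_pos":[0,0,0],"twist":0,"jaw":7.2},{"delta_pos":[0,0,0],"twist":0,"jaw":7.2},{"delta_pos":[0,0,5],"twist":0,"jaw":7.2},{"delta_pos":[0,0,10],"twist":0,"jaw":7.2},{"delta_pos":[0,0,15],"twist":0,"jaw":7.2}]'
```

```text
clock: 8.82
tool_pos: [0.607, -0.1696, 0.0478]
eef_rot: [1.887, 2.511, 0.0]
wrist_force: [-0.1, 0.3, -0.6]
opening: 0.0519
gripper_force: 94.3
clock: 9.82
tool_pos: [0.6068, -0.1696, 0.1994]
eef_rot: [-1.887, -2.511, 0.0]
wrist_force: [1.7, 0.3, 0.5]
opening: 0.0721
gripper_force: 0.0
```

```bash
python3 -m pendant '[{"delta_pos":[-2.5,-3,0],"twist":0.18,"jaw":7.2},{"delta_pos":[-5,-6,0],"twist":0.36,"jaw":7.2},{"delta_pos":[-7.5,-9,0],"twist":0.54,"jaw":7.2},{"delta_pos":[-10,-12,0],"twist":0.72,"jaw":7.2},{"delta_pos":[-12.5,-15,0],"twist":0.9,"jaw":7.2},{"delta_pos":[-15.7,-18.9,0],"twist":1.08,"jaw":7.2},{"delta_pos":[-15.7,-18.9,0],"twist":1.19,"jaw":7.2},{"delta_pos":[-15.7,-18.9,0],"twist":1.19,"jaw":7.2}]'
python3 -m pendant '[{"delta_pos":[0,0,0],"twist":0,"jaw":7.2},{"delta_pos":[0,0,0],"twist":0,"jaw":7.2}]'
python3 - <<'E'
from h import *
c=calibration('wrist');im=capture('wrist');o=bot.get_obs();print(o['tool_pos'],o['q'].round(2))
t=capture('top');ct=calibration('top');cv2.imwrite('pics/t4.png',t[:,:,::-1])
cv2.imwrite('pics/w5.png',np.hstack([cv2.resize(im,(480,300)),cv2.resize(t[130:270,240:390],(320,300))])[:,:,::-1]);cv2.imwrite('pics/w5f.png',im[:,:,::-1])
E
```

```text
clock: 10.82
tool_pos: [0.4497, -0.3589, 0.1979]
eef_rot: [0.158, 3.137, 0.0]
wrist_force: [-0.5, 1.4, 0.4]
opening: 0.0723
gripper_force: 0.0
clock: 11.08
tool_pos: [0.4505, -0.358, 0.1977]
eef_rot: [-0.155, -3.138, -0.0]
wrist_force: [0.4, 0.4, 0.1]
opening: 0.072
gripper_force: 0.0
[ 0.45047246 -0.35808201  0.19774317] [ 0.12  0.24  0.55  1.75 -0.13  1.19  2.18]
```

View pics/w5.png

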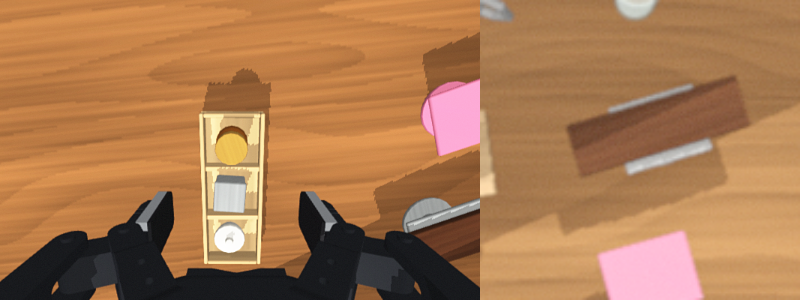

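On the left, the wrist view shows the jar with its lid at (231,140), the tin at (230,193) and the cellar at (230,237). On the right, the board lies flat along the stand. I'll measure both.

Run:
```python
from h import *
im=cv2.imread('pics/w5f.png')[:,:,::-1].copy();c=calibration('wrist');H,S,V=hsv(im)
x=im[165:225:6,308];print([(H[r,308],S[r,308],V[r,308]) for r in range(160,228,6)])
m=roi((S>120)&(H>=19)&(H<30)&(V>120),280,336,160,225)
cs,_=cv2.findContours(m.astype(np.uint8),0,1);k=max(cs,key=cv2.contourArea)
print('lid px',cv2.minEnclosingCircle(k),cv2.boundingRect(k));print(rect(c,m,.055)[:2])
t=cv2.imread('pics/t4.png')[:,:,::-1].copy();ct=calibration('top');H,S,V=hsv(t)
print('board',rect(ct,roi((V<130)&(S>60)&(H<13),270,375,150,225),.048))
print([(H[y,x],S[y,x],V[y,x]) for x,y in[(290,200),(325,190),(355,180)]])
```

```text
[(np.int64(18), np.int64(105), np.int64(221)), (np.int64(18), np.int64(110), np.int64(217)), (np.int64(13), np.int64(206), np.int64(135)), (np.int64(19), np.int64(171), np.int64(233)), (np.int64(21), np.int64(165), np.int64(237)), (np.int64(21), np.int64(167), np.int64(237)), (np.int64(21), np.int64(160), np.int64(240)), (np.int64(21), np.int64(161), np.int64(239)), (np.int64(21), np.int64(162), np.int64(238)), (np.int64(22), np.int64(162), np.int64(241)), (np.int64(17), np.int64(118), np.int64(160)), (np.int64(18), np.int64(106), np.int64(227))]
lid px ((308.0, 197.2941131591797), 22.31662940979004) (287, 175, 43, 45)
(array([ 445.6, -362.9], dtype=float32), array([33.5, 35.9], dtype=float32))
board (array([608.8, -98.3], dtype=float32), array([ 24.5, 178.1], dtype=float32), 111.6, [[565.0, -20.0], [630.0, -186.0], [653.0, -177.0], [587.0, -11.0]])
[(np.int64(11), np.int64(142), np.int64(138)), (np.int64(12), np.int64(130), np.int64(143)), (np.int64(10), np.int64(139), np.int64(141))]
```

```bash
python3 -m pendant '[{"delta_pos":[-0.4,-0.45,-5],"twist":0,"jaw":7.2},{"delta_pos":[-0.4,-0.45,-10],"twist":0,"jaw":7.2},{"delta_pos":[-0.4,-0.45,-13],"twist":0,"jaw":7.2},{"delta_pos":[-0.4,-0.45,-13.9],"twist":0,"jaw":7.2},{"delta_pos":[-0.4,-0.45,-13.9],"twist":0,"jaw":7.2}]' && python3 -m pendant '[{"delta_pos":[0,0,0],"twist":0,"jaw":3},{"delta_pos":[0,0,0],"twist":0,"jaw":3},{"delta_pos":[0,0,0],"twist":0,"jaw":3},{"delta_pos":[0,0,0],"twist":0,"jaw":3},{"delta_pos":[0,0,0],"twist":0,"jaw":3},{"delta_pos":[0,0,0],"twist":0,"jaw":3}]' 40
python3 - <<'E'
from h import *
t=cv2.imread('pics/t4.png')[:,:,::-1].copy();ct=calibration('top');H,S,V=hsv(t)
m=(((V<112)&(H<13))|((V<160)&(H<13)&(S>115)&(S<150)))
m=roi(cv2.morphologyEx(m.astype(np.uint8),cv2.MORPH_OPEN,np.ones((3,3))),277,370,160,220)
print('board',rect(ct,m,.048))
print([(H[y,x],S[y,x],V[y,x]) for x,y in[(283,200),(300,200),(320,180),(340,175),(290,220),(370,195),(280,215),(300,180),(345,215)]])
E
```

```text
clock: 11.8
tool_pos: [0.4463, -0.3632, 0.0591]
eef_rot: [-0.155, -3.138, 0.0]
wrist_force: [-0.1, -0.9, 0.8]
opening: 0.0721
gripper_force: 0.0
clock: 12.55
tool_pos: [0.4468, -0.3635, 0.0601]
eef_rot: [0.155, 3.136, -0.001]
wrist_force: [-1.6, 1.0, 6.4]
opening: 0.0334
gripper_force: 39.3
board (array([ 590. , -103.9], dtype=float32), array([ 53.6, 178.7], dtype=float32), 106.0, [[540.0, -25.0], [589.0, -197.0], [640.0, -182.0], [591.0, -11.0]])
[(np.int64(14), np.int64(137), np.int64(151)), (np.int64(11), np.int64(138), np.int64(148)), (np.int64(12), np.int64(159), np.int64(111)), (np.int64(11), np.int64(133), np.int64(130)), (np.int64(15), np.int64(136), np.int64(173)), (np.int64(16), np.int64(129), np.int64(201)), (np.int64(14), np.int64(133), np.int64(167)), (np.int64(12), np.int64(75), np.int64(173)), (np.int64(14), np.int64(133), np.int64(174))]
```

The board is centred 4 mm from the stand's centre at 106.0°, and the jar is gripped. I'll lift and carry it to the board's middle.

```bash
python3 -m pendant '[{"delta_pos":[0,0,1.5],"twist":0,"jaw":3},{"delta_pos":[0,0,4],"twist":0,"jaw":3},{"delta_pos":[0,0,8],"twist":0,"jaw":3},{"delta_pos":[0,0,12],"twist":0,"jaw":3},{"delta_pos":[2,3.6,12],"twist":0,"jaw":3},{"delta_pos":[4,7.2,12],"twist":0,"jaw":3},{"delta_pos":[6,10.8,12],"twist":0,"jaw":3},{"delta_pos":[8,14.4,12],"twist":0,"jaw":3}]' && python3 -m pendant '[{"delta_pos":[2,3.6,0],"twist":0,"jaw":3},{"delta_pos":[4,7.2,0],"twist":0,"jaw":3},{"delta_pos":[5.5,10,0],"twist":0,"jaw":3},{"delta_pos":[6.3,11.6,0],"twist":0,"jaw":3},{"delta_pos":[6.3,11.6,0],"twist":0,"jaw":3}]'
python3 - <<'E'
from h import *
c=calibration('wrist');im=capture('wrist');o=bot.get_obs();print(o['tool_pos'],o['wrist_force'])
s=capture('scene')
cv2.imwrite('pics/w6.png',np.hstack([cv2.resize(im,(480,300)),cv2.resize(s[120:270,230:390],(320,300))])[:,:,::-1])
E
```

```text
clock: 13.55
tool_pos: [0.5265, -0.2181, 0.18]
eef_rot: [0.156, 3.137, -0.0]
wrist_force: [0.8, 0.0, -2.0]
opening: 0.0336
gripper_force: 40.1
clock: 14.18
tool_pos: [0.5892, -0.1024, 0.1792]
eef_rot: [0.152, 3.138, -0.0]
wrist_force: [-0.0, -1.1, -1.2]
opening: 0.0337
gripper_force: 40.1
[ 0.58866939 -0.10392801  0.17910357] [-1.51416844 -0.06198011 -0.82604045]
```

View pics/w6.png

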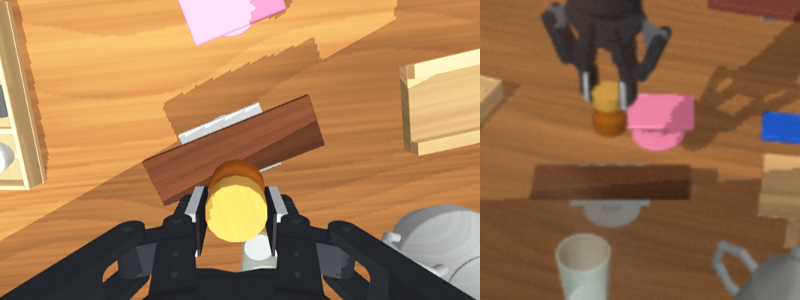

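The jar is held upright between the pads, with its lid at (236,209), above the middle of the board. Lowering it now.

```bash
python3 -m pendant '[{"delta_pos":[0,0,-2.5],"twist":0,"jaw":3},{"delta_pos":[0,0,-5],"twist":0,"jaw":3},{"delta_pos":[0,0,-6.5],"twist":0,"jaw":3},{"delta_pos":[0,0,-7.1],"twist":0,"jaw":3},{"delta_pos":[0,0,-7.3],"twist":0,"jaw":3},{"delta_pos":[0,0,-7.3],"twist":0,"jaw":3}]' && python3 -m pendant '[{"delta_pos":[0,0,-0.1],"twist":0,"jaw":3},{"delta_pos":[0,0,-0.1],"twist":0,"jaw":3},{"delta_pos":[0,0,-0.1],"twist":0,"jaw":3}]'
```

```text
clock: 15.02
tool_pos: [0.5894, -0.1033, 0.1065]
eef_rot: [0.155, 3.137, -0.0]
wrist_force: [-0.5, 0.3, -0.5]
opening: 0.0336
gripper_force: 40.1
clock: 15.4
tool_pos: [0.5891, -0.1031, 0.105]
eef_rot: [0.155, 3.138, -0.0]
wrist_force: [0.0, -0.3, -0.6]
opening: 0.0336
gripper_force: 40.1
```

```bash
python3 -m pendant '[{"delta_pos":[0,0,-0.1],"twist":0,"jaw":3},{"delta_pos":[0,0,-0.1],"twist":0,"jaw":3},{"delta_pos":[0,0,-0.1],"twist":0,"jaw":3}]';python3 -m pendant '[{"delta_pos":[0,0,-0.1],"twist":0,"jaw":3},{"delta_pos":[0,0,-0.1],"twist":0,"jaw":3},{"delta_pos":[0,0,-0.1],"twist":0,"jaw":3}]'
```

```text
clock: 15.78
tool_pos: [0.589, -0.1031, 0.1038]
eef_rot: [-0.155, -3.138, 0.0]
wrist_force: [0.7, 0.8, -1.2]
opening: 0.0336
gripper_force: 40.1
clock: 16.15
tool_pos: [0.5893, -0.1032, 0.1032]
eef_rot: [0.155, 3.137, 0.0]
wrist_force: [-1.0, 0.7, 4.4]
opening: 0.034
gripper_force: 40.6
```

Contact: 4.4 N upward. I'll release and rise.

```bash
python3 -m pendant '[{"delta_pos":[0,0,0.05],"twist":0,"jaw":3.8},{"delta_pos":[0,0,0.05],"twist":0,"jaw":4.5},{"delta_pos":[0,0,0.05],"twist":0,"jaw":6},{"delta_pos":[0,0,0.05],"twist":0,"jaw":7},{"delta_pos":[0,0,0.05],"twist":0,"jaw":7},{"delta_pos":[0,0,5],"twist":0,"jaw":7},{"delta_pos":[0,0,10],"twist":0,"jaw":7},{"delta_pos":[0,0,15],"twist":0,"jaw":7}]'; python3 -m pendant '[{"delta_pos":[-5,-3,3],"twist":0,"jaw":7},{"delta_pos":[-10,-6,3],"twist":0,"jaw":7},{"delta_pos":[-13,-9,3],"twist":0,"jaw":7},{"delta_pos":[-13,-12,3],"twist":0,"jaw":7},{"delta_pos":[-13,-15,3],"twist":0,"jaw":7},{"delta_pos":[-13,-15,3],"twist":0,"jaw":7},{"delta_pos":[-13,-15,3],"twist":0,"jaw":7}]'
python3 - <<'E'
from h import *
t=capture('top');c=calibration('top');s=capture('scene')
cv2.imwrite('pics/f.png',np.hstack([cv2.resize(t[90:290,200:480],(420,300)),cv2.resize(s[120:290,230:430],(353,300))])[:,:,::-1])
H,S,V=hsv(t);m=roi((S>110)&(H>19)&(H<30)&(V>150),290,360,150,220);cs,_=cv2.findContours(m.astype(np.uint8),0,1)
if cs:
  k=max(cs,key=cv2.contourArea);p,r=cv2.minEnclosingCircle(k);print(p,r,ray(c,p,.098))
E
```

```text
clock: 17.15
tool_pos: [0.5888, -0.1032, 0.2544]
eef_rot: [0.155, 3.138, -0.0]
wrist_force: [0.6, 0.4, 0.0]
opening: 0.0699
gripper_force: 0.0
clock: 18.02
tool_pos: [0.4591, -0.2525, 0.2827]
eef_rot: [-0.155, -3.138, -0.001]
wrist_force: [0.1, 0.4, 0.4]
opening: 0.07
gripper_force: 0.0
(323.1114501953125, 183.75477600097656) 8.736664772033691 [[ 0.59136526 -0.10069743  0.098     ]]
```

View pics/f.png

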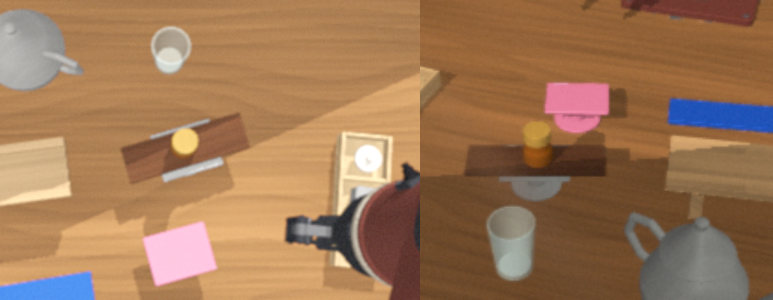

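The board is flat on the stand and the jar stands upright at (591,-101) mm, about 4 mm from the board's centre. The arm is clear, so I'm handing in.

```bash
python3 -c "
from plant import bot
print(bot.job_done())"
```

```text
the job is handed in; nothing more can be done
None
```

I handed the job in at about 18 s of the 61 s allowed; the hand-in returned no verdict. By camera, the dark board lies flat on the metal stand about 4 mm off centre, and the jam jar stands upright about 4 mm from the board's middle, with nothing else disturbed.

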